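Release the ratchet bottle clamp and take the bottle out

TASK

Free the dropper bottle from the ratchet clamp: push the pin on the yellow thumb lever through its play and just far enough to lift the red pawl off the ratchet wheel, without forcing the pawl against its brass stop screw, and hold it there until the blue arm has swung fully back. Let the pawl spring back onto the wheel, then take the bottle out and set it gently upright, wholly on the cork mat, leaving the arm fully back and the other things where they are.

Things in the scene. Friction and masses are not known exactly. Their poses are not given: they have to be found in the camera images.
- clamp: Bench clamp fixed on the bench: grey base plate 140 (x) x 245 (y) x 10 mm; origin on the bench under the upright axis of the steel ratchet wheel (62 mm across, 24 saw teeth, z 14 to 26 mm), z up. Directions in these notes are this body's. A rubber-lined V-block, 44 mm high, backs the bottle on its +x side. Tallest: hub 45 mm, lever pin 68 mm, bottle top 106 mm above the bench.
- ratchet_wheel (a joint): Angle of ratchet wheel and blue arm, rad: about 0 to 0.02 clamped, grows anticlockwise from above as the arm backs off, end stop fully back 0.79. A spring (0.24 to 0.15 N m) drives it back, a damper slows it: the full swing takes 2 to 4 s while the pawl is held clear of the wheel; if let go early the pawl catches the next tooth (every 0.26 rad).
- swing_tip (a point): Outer end of the blue arm, on its centre line, 33 mm above the bench, 98 mm from the wheel's axis. The arm is 16 mm wide, points along +y of the clamp when clamped, and its end (z 17 to 39 mm) carries a sprung rubber pad that presses the bottle in +x.
- stop_screw: Brass stop screw, 6 mm thick, along the clamp's x at 21 mm above the bench on the +x side of the pawl's tail; origin at the tip, which the tail meets. Its setting varies by 1 mm. Held rigidly in a dark steel block; it must not be pressed with more than 7 N.
- bottle_seat (a point): Point on the base plate's upper face (10 mm above the bench) where the bottle stands in the clamp.
- dropper_bottle: Amber glass dropper bottle with black rubber teat, 37 mm in diameter, 96 mm high, 75 g, origin at the centre of its underside; body up to z 60 mm, above that the teat and collar, to be gripped at 23 mm diameter, z 66 to 96 mm.
- cork_mat: Cork mat fixed on the bench, 100 x 100 x 6 mm, origin at the centre of its underside.
- flask: Bystander: glass conical flask, 82 mm wide, 153 mm high, origin at the centre of its underside.
- crucible: Bystander: white porcelain crucible, 41 mm wide, 32 mm high, origin at the centre of its underside.
- timer: Bystander: round white lab timer, 68 mm wide, 48 mm high, origin at the centre of its underside.
- pawl_pivot (a point): Upright pivot of the red pawl and the yellow thumb lever, 20 mm above the bench, at x -29.5, y -42 mm of the clamp. The pawl is a flat two-armed lever (z 15 to 26 mm): nose 42 mm in +y to the wheel's teeth, tail 57 mm in -y. On the lever's -x side, below z 36 mm, are the lever's own side lug with the adjusting screw and a 22 mm spring peg.
- lever_pin (a point): On the axis of the upright steel pin on the yellow thumb lever, 52 mm above the bench, 55 mm from the pivot in -y; pin 10 mm thick, free from z 36 mm up, black cap 13 mm wide at z 64 to 68. The lever lies above the pawl (z 28 to 35) on the same pivot and springs back. Pushed in +x it first swings freely (under 1.5 N) through a play of 1 to 22 mm, different each time, then lifts the pawl.
- pawl_nose (a point): Tip of the pawl's nose, 20 mm above the bench; on the wheel it is at clamp x -26 mm (to -27), y 0; lifting, it goes to -x. After the lever's play its brass adjusting screw (on the -x side of the pawl's tail) meets the tail and lifts the nose (5 to 9 N at the pin, dropping to 2 N once clear): clear of the teeth after about 6 to 6.5 mm more pin travel, tail on the stop screw after 8 to 9.5 mm.
Things that resemble listed ones, but are neither listed nor needed, are in the scene too. Leave any green look-alike of the dropper_bottle alone.

How it is judged:
On the way, in this order (a step that is already met when the one before it is completed fails the run):
1. the arm is fully back (wheel angle above 0.74 rad) with the bottle still standing in the clamp (value of joint ratchet_wheel above 0.74 rad and distance between dropper_bottle and bottle_seat below 0.03 m), for 0.2 s.
2. the bottle stands upright on the cork mat (horizontal distance between dropper_bottle and cork_mat below 0.032 m and z of dropper_bottle in the frame of cork_mat below 0.009 m and angle between dropper_bottle's own z axis and vertical below 0.1 rad), for 0.2 s.
At the end, for the whole second after the job is handed in: The arm is fully back (wheel angle above 0.74 rad), the pawl has sprung back onto the wheel (nose at clamp x above -28.5 mm), and the bottle stands still and upright (within 0.1 rad) on the cork mat, its centre within 32 mm of the mat's centre (all of step 2 and value of joint ratchet_wheel above 0.74 rad and x of pawl_nose in the frame of clamp above -0.0285 m and linear speed of dropper_bottle below 0.02 m/s); the robot touches nothing.
It fails at once if the stop screw is pressed with more than 7 N (contact force between stop_screw and anything else above 7 N).
It fails at once if the bottle tips over by more than 0.5 rad (angle between dropper_bottle's own z axis and vertical above 0.5 rad).
It fails at once if the bottle is banged down on the mat with more than 40 N (contact force between dropper_bottle and cork_mat above 40 N).
It fails at once if a bystander is moved by more than 20 mm (distance of any of flask, crucible, timer from where it was at the start of the episode above 0.02 m).
It also fails if it takes over 72 s, if anything falls off the work surface, if the arm or the gripper's body presses on something with over 40 N, if the wrist force passes 120 N, or if a joint passes its speed limit or range.

ROBOT

A 6-joint arm with a two-finger parallel gripper is mounted at the origin on a cart in front of the work surface, level with it; the furniture and walls round the work are solid. World frame = base frame: x ahead of the robot, y to its left, z up, the work surface at z = 0. Lengths are in m, angles in rad, forces in N, time in s.
With the tool pointing down it reaches from about 0.375 to 0.9 m from the base axis. Payload 3.1 kg.
Tool frame: the origin (TCP) lies midway between the tips of the shut fingers; the grasp point (between the pads) lies 19 mm behind it; x points along the fingers, y is the direction in which the jaws open and shut, and the axes are right-handed (so a half turn about x gives the same grasp; the last joint's range is limited). The gripper opens to 87 mm and grips with 3 to 60 N. Pads are 19 mm wide; open, the fingers measure 117 mm over their backs; the gripper's body (75 mm by 190 mm) begins 51 mm behind the grasp point.
Start: joints at [1.067, 0.527, 1.433, -0, 1.181, -0.178], TCP at [0.2, 0.592, 0.223] pointing down, gripper open.
Joint ranges: [-3.08, 3.08], [-0.75, 2.2], [0.22, 2.44], [-1.43, 4.57], [0, 2.65], [-2.85, 2.85]. Speed limits (rad/s): [2.79, 2.79, 3.14, 3.14, 3.14, 3.14].

INTERFACE

Orientations are given as [roll, pitch, yaw] about the fixed x, y, z axes, in that order (R = Rz(yaw) Ry(pitch) Rx(roll)).
In Python, from cell import manip gives the robot as it stands.
- The arm moves only by the tool apply_moves, never from a script. Its argument "targets" is a list of rows, each a list of 3 entries, a list of its own where there are three numbers: the gripper's target within -1 to 1 (shut at 1, half-way at 0, fully open at -1), then the shift along the world's x, y, z each as a share of 30 cm, from -1 to 1, then the turn, a rotation vector about the world's x, y, z each as a share of pi/2 rad, from -1 to 1. In form: [[fingers, [tx, ty, tz], [rx, ry, rz]], ...]. A call has 1 to 20 rows; each row is the pose to reach, as a shift and turn from the pose measured when the call began; what a row does not reach only later rows make up. A row lasts 1/10 s, in which the tool goes at most 50 mm and 8.59 degrees, less where a joint would pass 70% of its speed; a pose out of reach is approached as far as the arm can. A call with a number of a shift or a turn outside -1 to 1 is refused whole. A call with a gripper value outside its range is refused whole. The fingers move at their own pace and stop on an object; "squeeze" is the grip in N (left out, the last holds). Time passes only in rows, so rows that repeat a pose let the fingers close. It gives the time, the measured TCP pose, the force and the opening at its end, in the units of the state.
- manip.observe(): the state, without advancing time (a new reading comes with each control period).
- manip.snapshot(name): name is "scene" or "top" or "wrist"; returns the picture (400x640x3 uint8, red, green, blue); there is no depth.
- manip.calibration(name): a dict with "K" (3x3 intrinsics, pixels), "R" (3x3) and "t" (3): a world point X has camera coordinates R X + t. Camera axes: x right, y down, z forward; pixel columns grow to the right and rows downward; lengths in m; the calibration is good to about 2 mm. A picture is of the moment at which its call begins: read the wrist's pose just before it. calibration takes no time and is no camera call; for the wrist camera it gives the pose at the moment of the call.
- manip.sign_off(): hands the job in, once; it reports no verdict.
The state is a dict: "clock": time; "joint_pos": joint angles; "qd": joint speeds; "tau": joint torques, N m; "tool_pos": TCP position; "tcp_rot": TCP orientation; "contact_force": force on the tool from outside, world axes, zero at the start; "torque": the same for the moment, N m; "grip_width": finger opening in m.
Only numpy, scipy, OpenCV 4.12 (cv2) and the standard library are available. Lean on these libraries where they do the work, as an engineer would, in place of code of your own. Each camera call takes 0.05 s, during which the arm holds its last target. There are 200 camera calls.

## Working session

There is one attempt and no reset: what is moved stays moved. The work goes in short steps, Python scripts to look and compute and a tool call to move; the robot and the scene stay as the last step left them, time stands still between calls to the robot, and variables do not carry over. Pictures are saved under pics/ and viewed, about 8 in all and at most 12, crops included, and the job is handed in when it is done.

Besides the shell and the picture viewer there is one more tool, called after "Request:" as name([rows], argument=value, ...), one row to a line, values as JSON. apply_moves: Moves the arm, as the interface text tells. Its arguments: {"type":"object","properties":{"targets":{"type":"array","items":{"type":"array"}},"squeeze":{"type":"number"}},"required":["targets"]}

```bash
mkdir -p pics; ls; python3 - <<'E'
from cell import manip
import cv2,numpy as np
for n in("scene","top"):
    im=manip.snapshot(n); cv2.imwrite(f"pics/{n}0.png",im[:,:,::-1])
    c=manip.calibration(n); print(n,np.round(c["K"],1).tolist(),np.round(c["R"],3).tolist(),np.round(c["t"],3).tolist())
a=cv2.imread("pics/scene0.png");b=cv2.imread("pics/top0.png")
s=manip.observe();print(s)
E
```

```text
pics
scene [[485.6, 0.0, 314.2], [0.0, 485.6, 198.5], [0.0, 0.0, 1.0]] [[0.775, -0.632, 0.014], [-0.459, -0.578, -0.675], [0.434, 0.517, -0.737]] [-0.406, 0.36, 1.194]
top [[454.6, 0.0, 321.1], [0.0, 454.6, 195.3], [0.0, 0.0, 1.0]] [[-0.027, -1.0, 0.002], [-0.998, 0.026, -0.063], [0.063, -0.004, -0.998]] [0.081, 0.582, 1.319]
{'clock': 0.1, 'joint_pos': array([ 1.06649074e+00,  5.28399787e-01,  1.43375932e+00, -1.55291514e-05,
        1.18141190e+00, -1.78492558e-01]), 'qd': array([ 0.00187089, -0.00225071, -0.0036    ,  0.00028465, -0.00084471,
       -0.0010169 ]), 'tau': array([-3.08710569e-04, -4.40990138e+01, -1.77151644e+01,  6.34375541e-02,
        5.34616050e-02, -4.46460695e-05]), 'tool_pos': array([0.19969878, 0.59154424, 0.22165788]), 'tcp_rot': array([-1.74203299,  1.56881792, -2.06784011]), 'contact_force': array([-0.6728874 , -0.44192098, -0.03404323]), 'torque': array([ 0.01458238,  0.06931332, -0.01393516]), 'grip_width': 0.08745983826921709}
```

View pics/top0.png

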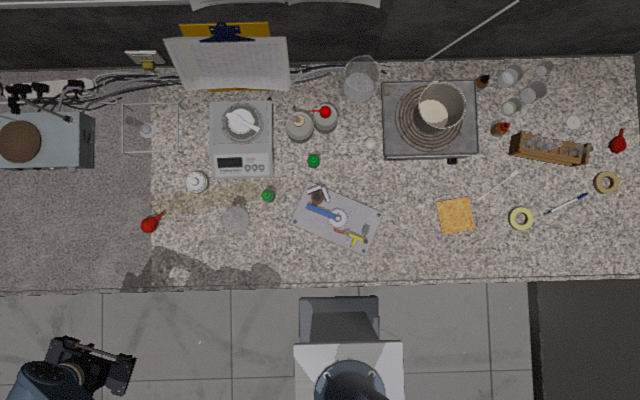

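View pics/scene0.png

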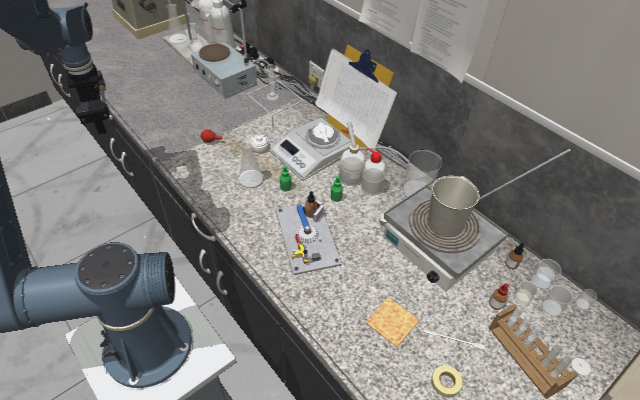

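Top view: clamp around (337,217), bottle in it at (317,197), mat at (456,215), yellow lever at (355,239), flask at (235,220), green look-alikes at (268,196) and (313,160). I'll get rough positions and a closer crop.

```bash
cat > h.py <<'E'
from cell import manip
import cv2,numpy as np
from scipy.spatial.transform import Rotation as Ro
def ray(c,px,z):
    d=np.array(c["R"]).T@np.linalg.solve(c["K"],[px[0],px[1],1.]); o=-np.array(c["R"]).T@np.array(c["t"])
    return o+d*(z-o[2])/d[2]
def proj(c,X):
    p=np.array(c["K"])@(np.array(c["R"])@np.asarray(X,float)+c["t"]); return p[:2]/p[2]
def tri(c1,p1,c2,p2):
    P=[np.array(c["K"])@np.c_[c["R"],c["t"]] for c in(c1,c2)]
    X=cv2.triangulatePoints(P[0],P[1],np.array(p1,float).reshape(2,1),np.array(p2,float).reshape(2,1))[:,0]
    return X[:3]/X[3]
E
python3 - <<'E'
from h import *
c=manip.calibration("top")
for n,p,z in [("A",(317,184),.01),("B",(380,209),.01),("C",(362,250),.01),("D",(293,221),.01),("hub",(338,217),.045),("mat",(456,215),.006),("botl",(317,197),.08),("flask",(235,220),.05),("pin",(357,238),.06)]: print(n,ray(c,p,z).round(3))
s=cv2.imread("pics/scene0.png")
t=cv2.imread("pics/top0.png")
for n,im,lo,hi in[("top mat",t,(8,120,150),(25,255,255)),("top yel",t,(24,150,100),(34,255,255)),("top blue",t,(100,130,80),(125,255,255)),("sc mat",s,(8,120,150),(22,255,255)),("sc blue",s,(100,130,80),(125,255,255))]:
    m=cv2.inRange(cv2.cvtColor(im,cv2.COLOR_BGR2HSV),lo,hi)
    _,_,st,ce=cv2.connectedComponentsWithStats(m)
    print(n,[(r[:5].tolist(),q.round(1).tolist()) for r,q in zip(st[1:],ce[1:]) if r[4]>25])
c1=cv2.resize(t[175:260,280:390],None,fx=7,fy=7,interpolation=3)
cv2.imwrite("pics/c1.png",c1)
E
```

```text
A [0.618 0.077 0.01 ]
B [ 0.539 -0.107  0.01 ]
C [ 0.42 -0.05  0.01]
D [0.51 0.15 0.01]
hub [0.518 0.019 0.045]
mat [ 0.515 -0.333  0.006]
botl [0.575 0.077 0.08 ]
flask [0.517 0.314 0.05 ]
pin [ 0.457 -0.033  0.06 ]
top mat [([436, 197, 39, 37, 887], [454.9, 215.3])]
top yel [([350, 234, 13, 11, 43], [355.1, 238.3])]
top blue [([307, 205, 28, 13, 103], [320.3, 211.0])]
sc mat [([345, 45, 16, 17, 159], [352.2, 53.5]), ([374, 62, 19, 24, 230], [382.9, 73.9]), ([327, 115, 22, 23, 159], [337.1, 124.8]), ([355, 136, 12, 11, 57], [359.6, 142.3])]
sc blue [([297, 205, 11, 22, 108], [302.0, 215.2])]
```

View pics/c1.png

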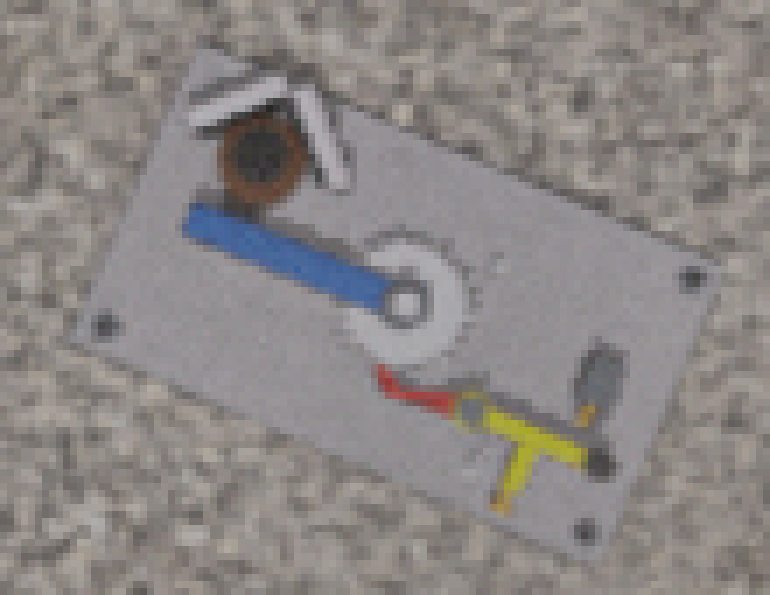

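```bash
python3 - <<'E'
from h import *
c=manip.calibration("top")
hub=ray(c,(280+405/7-.5,175+300/7-.5),.045);pin=ray(c,(280+600/7-.5,175+461/7-.5),.068);piv=ray(c,(280+471/7-.5,175+409/7-.5),.037)
tip=ray(c,(280+192/7-.5,175+220/7-.5),.039);bot=ray(c,(280+260/7-.5,175+150/7-.5),.106)
print(hub,pin,piv,tip,bot)
yaw=-.405;R=np.array([[np.cos(yaw),-np.sin(yaw)],[np.sin(yaw),np.cos(yaw)]])
for n,p in(("pin",pin),("piv",piv),("tip",tip),("bot",bot)):print(n,(R.T@(p-hub)[:2]*1e3).round(1))
s=manip.observe();Rt=Ro.from_euler("xyz",s["tcp_rot"]).as_matrix();print(Rt.round(3))
w=manip.calibration("wrist");print((-np.array(w["R"]).T@w["t"]).round(3),np.array(w["R"]).round(2).tolist())
cs=manip.calibration("scene");print(proj(cs,hub),proj(cs,pin),np.array(w["K"]).round(1).tolist())
E
```

```text
[0.51724264 0.02063909 0.045     ] [ 0.45017198 -0.0550179   0.068     ] [ 0.47175025 -0.0055744   0.037     ] [0.55267484 0.10742948 0.039     ] [0.57673512 0.0781997  0.106     ]
pin [-31.8 -96. ]
piv [-31.5 -42. ]
tip [-1.6 93.7]
bot [32.  76.3]
[[-0.001  0.32   0.947]
 [-0.002  0.947 -0.32 ]
 [-1.    -0.002 -0.   ]]
[0.132 0.615 0.385] [[0.32, 0.95, -0.0], [0.91, -0.31, 0.26], [0.25, -0.09, -0.96]]
[308.11477111 226.51184185] [306.27591557 250.17123377] [[344.8, 0.0, 314.7], [0.0, 344.8, 204.7], [0.0, 0.0, 1.0]]
```

Request:
apply_moves([
  [0.5,[0.2,-0.6,0.1],[0,0,0]],
  [1,[0.2,-0.95,0.1],[0,0,0]],
  [1,[0.2,-0.95,0.1],[0,0,0]],
  [1,[0.2,-0.95,0.1],[0,0,0]],
  [1,[0.2,-0.95,0.1],[0,0,0]],
  [1,[0.2,-0.95,0.1],[0,0,0]],
  [1,[0.2,-0.95,0.1],[0,0,0]],
  [1,[0.2,-0.95,0.1],[0,0,0]],
])

```text
clock: 0.9
tool_pos: [0.26, 0.306, 0.2518]
tcp_rot: [-1.829, 1.57, -2.158]
contact_force: [1.4, -0.3, 0.4]
grip_width: 0.0309
```

Request:
apply_moves([
  [1,[0.27,-0.5,0],[0,0,-0.02]],
  [1,[0.53,-0.97,0],[0,0,-0.05]],
  [1,[0.53,-0.97,0],[0,0,-0.05]],
  [1,[0.53,-0.97,0],[0,0,-0.05]],
  [1,[0.53,-0.97,0],[0,0,-0.05]],
  [1,[0.53,-0.97,0],[0,0,-0.05]],
  [1,[0.53,-0.97,0],[0,0,-0.05]],
  [1,[0.53,-0.97,0],[0,0,-0.05]],
  [1,[0.53,-0.97,0],[0,0,-0.05]],
])

```text
clock: 1.8
tool_pos: [0.4194, 0.0157, 0.2513]
tcp_rot: [-2.819, 1.569, 3.057]
contact_force: [0.5, 0.3, 0.2]
grip_width: 0.0005
```

```bash
python3 - <<'E'
from h import *
s=manip.observe();w=manip.calibration("wrist");im=manip.snapshot("wrist");cv2.imwrite("pics/w1.png",im[:,:,::-1])
np.savez("w1.npz",**{k:np.array(w[k]) for k in"KRt"})
print(s["tool_pos"],Ro.from_euler("xyz",s["tcp_rot"]).as_matrix().round(3).tolist())
for X in([.517,.0206,.045],[.450,-.055,.068]):print(proj(w,X))
E
```

```text
[0.41942011 0.0156653  0.25133847] [[-0.002, 0.396, 0.918], [0.0, 0.918, -0.396], [-1.0, -0.001, -0.002]]
[352.04251911 253.36878347]
[265.23454    234.51240897]
```

View pics/w1.png

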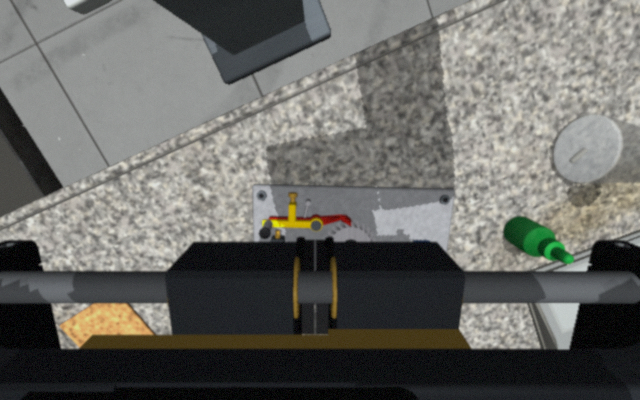

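Wrist view: pin cap at (265,232), pivot (316,225), plate bolts at (262,196) and (444,199); predicted cap (265,234) agrees.

```bash
python3 - <<'E'
from h import *
w=np.load("w1.npz")
b1=ray(w,(262,195.5),.01);b2=ray(w,(444.5,199),.01);pin=ray(w,(265,232),.068);piv=ray(w,(316,225),.037)
print(b1,b2,pin,piv,np.arctan2(-(b2-b1)[0],(b2-b1)[1]))
im=cv2.imread("pics/w1.png")
cv2.imwrite("pics/c2.png",cv2.resize(im[180:250,240:460],None,fx=3.6,fy=3.6,interpolation=3))
E
```

```text
[ 0.41932219 -0.05357739  0.01      ] [0.51083618 0.14748471 0.01      ] [ 0.44733582 -0.05400618  0.068     ] [ 0.47125946 -0.00503327  0.037     ] -0.4271307498047861
```

Request:
apply_moves([
  [1,[0.023,-0.186,0],[0,0,0]],
  [1,[0.023,-0.186,-0.1],[0,0,-0.006]],
  [1,[0.023,-0.186,-0.25],[0,0,-0.012]],
  [1,[0.023,-0.186,-0.4],[0,0,-0.012]],
  [1,[0.023,-0.186,-0.55],[0,0,-0.012]],
  [1,[0.023,-0.186,-0.64],[0,0,-0.012]],
  [1,[0.023,-0.186,-0.684],[0,0,-0.012]],
  [1,[0.023,-0.186,-0.684],[0,0,-0.012]],
  [1,[0.023,-0.186,-0.684],[0,0,-0.012]],
  [1,[0.023,-0.186,-0.684],[0,0,-0.012]],
])

```text
clock: 2.85
tool_pos: [0.4261, -0.0389, 0.0471]
tcp_rot: [-2.19, 1.57, -2.614]
contact_force: [-0.3, 0.1, 0.3]
grip_width: 0.0006
```

```bash
python3 - <<'E'
from h import *
s=manip.observe();print(s["contact_force"].round(2),s["tool_pos"],Ro.from_euler("xyz",s["tcp_rot"]).as_matrix()[:,2].round(3));w=manip.calibration("wrist");im=manip.snapshot("wrist");t=manip.snapshot("top")
np.savez("w2.npz",**{k:np.array(w[k]) for k in"KRt"})
cv2.imwrite("pics/w2.png",im[:,:,::-1]);cv2.imwrite("pics/top2.png",t[:,:,::-1])
s=manip.observe();print(s["contact_force"].round(2))
E
```

```text
[-0.32  0.13  0.33] [ 0.42614679 -0.0388646   0.04706956] [ 0.912 -0.411 -0.   ]
[-0.14  0.11  0.66]
```

View pics/w2.png

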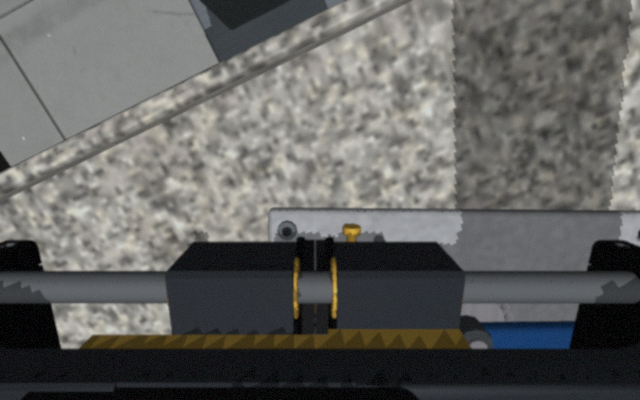

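Request:
apply_moves([
  [1,[0.012,-0.0055,-0.003],[0,0,0]],
  [1,[0.0243,-0.011,-0.003],[0,0,0]],
  [1,[0.0243,-0.011,-0.003],[0,0,0]],
  [1,[0.0243,-0.011,-0.003],[0,0,0]],
])

```text
clock: 3.35
tool_pos: [0.4337, -0.0428, 0.0464]
tcp_rot: [-0.85, 1.57, -1.275]
contact_force: [0.1, -0.5, -0.0]
grip_width: 0.0003
```

Request:
apply_moves([
  [1,[0.003,-0.0014,0],[0,0,0]],
  [1,[0.0061,-0.0027,0],[0,0,0]],
  [1,[0.0061,-0.0027,0],[0,0,0]],
])

```text
clock: 3.65
tool_pos: [0.4355, -0.0436, 0.0463]
tcp_rot: [-1.431, 1.57, -1.856]
contact_force: [-1.4, -0.2, 0.3]
grip_width: 0.0004
```

Request:
apply_moves([
  [1,[0.003,-0.0014,0],[0,0,0]],
  [1,[0.0061,-0.0027,0],[0,0,0]],
  [1,[0.0061,-0.0027,0],[0,0,0]],
])

```text
clock: 3.95
tool_pos: [0.4375, -0.0446, 0.0463]
tcp_rot: [-1.18, 1.57, -1.605]
contact_force: [-0.2, 0.4, -0.6]
grip_width: 0.0002
```

Request:
apply_moves([
  [1,[0.003,-0.0014,0],[0,0,0]],
  [1,[0.0061,-0.0027,0],[0,0,0]],
  [1,[0.0061,-0.0027,0],[0,0,0]],
])

```text
clock: 4.25
tool_pos: [0.4395, -0.0455, 0.0463]
tcp_rot: [-0.846, 1.57, -1.27]
contact_force: [-1.2, -0.5, -0.9]
grip_width: 0.0005
```

Request:
apply_moves([
  [1,[0.003,-0.0014,0],[0,0,0]],
  [1,[0.0061,-0.0027,0],[0,0,0]],
  [1,[0.0061,-0.0027,0],[0,0,0]],
])

```text
clock: 4.55
tool_pos: [0.4406, -0.046, 0.0462]
tcp_rot: [-2.614, 1.569, -3.039]
contact_force: [-1.4, 0.3, 0.7]
grip_width: 0.0011
```

```bash
cat > f.py <<'E'
from h import *
def f(n=4):
    F=[]
    for i in range(n):
        t=manip.snapshot("top"); s=manip.observe();F.append(s["contact_force"])
    F=np.array(F); d=np.array([.912,-.41,0]);p=s["tool_pos"]
    print("t",s["clock"],"F along",(F@d).round(2),"mean",(F@d).mean().round(2),"adv mm",((p-[.42615,-.03886,.047])@d*1e3).round(2),"tau1",s["tau"][0].round(2))
    m=cv2.inRange(cv2.cvtColor(t,cv2.COLOR_RGB2HSV),(100,130,80),(125,255,255))
    m[:,:290]=0;m[:,350:]=0;m[:190]=0;m[250:]=0
    ys,xs=np.nonzero(m);v=np.c_[xs,ys].mean(0);q=cv2.fitLine(np.c_[xs,ys].astype(np.float32),2,0,.01,.01).ravel()
    print("blue",v.round(1),len(xs),"dir",np.degrees(np.arctan2(q[1],q[0])).round(1))
    return t
if __name__=="__main__": cv2.imwrite("pics/tlast.png",f()[:,:,::-1])
E
python3 f.py
```

```text
t 4.75 F along [-1.79 -1.95 -3.19 -2.5 ] mean -2.36 adv mm 16.22 tau1 -0.02
blue [324.6 212.7] 28 dir 22.4
```

Request:
apply_moves([
  [1,[0.003,-0.0014,0],[0,0,0]],
  [1,[0.003,-0.0014,0],[0,0,0]],
])

```text
clock: 4.95
tool_pos: [0.441, -0.0462, 0.0462]
tcp_rot: [-2.786, 1.569, 3.073]
contact_force: [-2.9, 0.9, 1.1]
grip_width: 0.0004
```

```bash
python3 f.py
```

```text
t 5.15 F along [-3.38 -2.8  -3.13 -3.66] mean -3.24 adv mm 16.71 tau1 -0.15
blue [323.4 212.1] 32 dir 20.2
```

Request:
apply_moves([
  [1,[0.0046,-0.002,0],[0,0,0]],
  [1,[0.0046,-0.002,0],[0,0,0]],
])

```text
clock: 5.35
tool_pos: [0.4417, -0.0465, 0.0461]
tcp_rot: [-2.908, 1.567, 2.95]
contact_force: [-4.2, 0.5, 2.1]
grip_width: 0.0003
```

```bash
python3 f.py
```

```text
t 5.55 F along [-4.9  -5.47 -5.31 -5.36] mean -5.26 adv mm 17.38 tau1 -0.29
blue [322.1 211.6] 34 dir 22.3
```

Request:
apply_moves([
  [1,[0.0061,-0.0027,0],[0,0,0]],
  [1,[0.0061,-0.0027,0],[0,0,0]],
])

```text
clock: 5.75
tool_pos: [0.4424, -0.0469, 0.046]
tcp_rot: [-2.972, 1.565, 2.887]
contact_force: [-5.5, 2.1, 2.2]
grip_width: 0.0006
```

```bash
python3 f.py
```

```text
t 5.95 F along [-6.03 -6.04 -6.07 -6.48] mean -6.16 adv mm 18.06 tau1 -0.39
blue [324.2 212.4] 25 dir 22.9
```

Request:
apply_moves([
  [1,[0.0073,-0.0033,0],[0,0,0]],
  [1,[0.0073,-0.0033,0],[0,0,0]],
])

```text
clock: 6.15
tool_pos: [0.443, -0.0472, 0.046]
tcp_rot: [-3.016, 1.561, 2.842]
contact_force: [-5.7, 1.9, 2.8]
grip_width: 0.0005
```

```bash
python3 f.py
```

```text
t 6.35 F along [-6.92 -6.02 -6.39 -6.27] mean -6.4 adv mm 18.71 tau1 -0.54
blue [324.6 212.6] 29 dir 22.4
```

Request:
apply_moves([
  [1,[0.009,-0.0041,0],[0,0,0]],
  [1,[0.009,-0.0041,0],[0,0,0]],
])

```text
clock: 6.55
tool_pos: [0.4436, -0.0475, 0.0459]
tcp_rot: [-3.042, 1.557, 2.816]
contact_force: [-7.2, 3.1, 5.2]
grip_width: 0.0008
```

```bash
sed -i 's/"tau1",s\["tau"\]\[0\].round(2)/"rotvec",(Ro.from_euler("xyz",s["tcp_rot"])*Ro.from_matrix(np.array([[0,.411,.912],[0,.912,-.411],[-1,0,0]])).inv()).as_rotvec().round(4)/' f.py; python3 f.py
```

```text
t 6.75 F along [-6.76 -6.07 -6.37 -6.55] mean -6.44 adv mm 19.43 rotvec [ 0.0044  0.0132 -0.001 ]
blue [325.  212.9] 34 dir 21.0
```

Request:
apply_moves([
  [1,[0.01,-0.0045,0.002],[-0.003,-0.008,0]],
  [1,[0.01,-0.0045,0.002],[-0.003,-0.008,0]],
])

```text
clock: 6.95
tool_pos: [0.4442, -0.0477, 0.0462]
tcp_rot: [-3.029, 1.565, 2.829]
contact_force: [-6.5, 1.9, 0.5]
grip_width: 0.0006
```

```bash
python3 f.py
```

```text
t 7.15 F along [-7.39 -7.41 -6.49 -6.86] mean -7.04 adv mm 20.12 rotvec [ 0.0017  0.0055 -0.001 ]
blue [324.  212.4] 32 dir 23.2
```

Request:
apply_moves([
  [1,[0.011,-0.005,0.001],[-0.002,-0.006,0]],
  [1,[0.011,-0.005,0.001],[-0.002,-0.006,0]],
])

```text
clock: 7.35
tool_pos: [0.445, -0.048, 0.0461]
tcp_rot: [2.977, 1.569, 2.553]
contact_force: [-6.3, 3.7, 1.3]
grip_width: 0.0006
```

```bash
python3 f.py
```

```text
t 7.55 F along [-7.3  -6.72 -7.92 -7.62] mean -7.39 adv mm 20.98 rotvec [ 0.0007  0.0012 -0.001 ]
blue [324.  212.3] 28 dir 18.9
```

Request:
apply_moves([
  [1,[0.0094,-0.0042,0.001],[-0.001,-0.003,0]],
  [1,[0.0094,-0.0042,0.001],[-0.001,-0.003,0]],
])

```text
clock: 7.75
tool_pos: [0.4452, -0.048, 0.0461]
tcp_rot: [2.933, 1.568, 2.509]
contact_force: [-6.9, 3.1, 2.3]
grip_width: 0.0002
```

```bash
python3 f.py
```

```text
t 7.95 F along [-7.6  -7.94 -6.5  -7.83] mean -7.47 adv mm 21.06 rotvec [ 0.0015  0.0021 -0.0011]
blue [325.2 212.5] 23 dir 22.7
```

Request:
apply_moves([
  [1,[0.0107,-0.0048,0.001],[-0.001,-0.004,0]],
  [1,[0.0107,-0.0048,0.001],[-0.001,-0.004,0]],
])

```text
clock: 8.15
tool_pos: [0.4458, -0.0483, 0.046]
tcp_rot: [2.389, 1.569, 1.964]
contact_force: [-6.6, 2.9, 1.5]
grip_width: 0.0007
```

```bash
python3 f.py
```

```text
t 8.35 F along [-7.38 -7.85 -7.66 -7.57] mean -7.61 adv mm 21.82 rotvec [ 0.0021  0.0008 -0.0011]
blue [324.  212.1] 28 dir 23.6
```

Request:
apply_moves([
  [1,[0.0102,-0.0046,0.001],[-0.0015,-0.003,0]],
  [1,[0.0102,-0.0046,0.001],[-0.0015,-0.003,0]],
])

```text
clock: 8.55
tool_pos: [0.4466, -0.0486, 0.0461]
tcp_rot: [2.41, 1.569, 1.985]
contact_force: [-5.7, 2.0, 2.6]
grip_width: 0.0004
```

```bash
python3 f.py
```

```text
t 8.75 F along [-5.99 -7.26 -6.94 -6.79] mean -6.74 adv mm 22.71 rotvec [ 0.0017  0.0007 -0.0012]
blue [323.2 212.3] 22 dir 22.9
```

Request:
apply_moves([
  [1,[0.0094,-0.0042,0.001],[-0.001,-0.003,0]],
  [1,[0.0094,-0.0042,0.001],[-0.001,-0.003,0]],
])

```text
clock: 8.95
tool_pos: [0.4469, -0.0486, 0.046]
tcp_rot: [2.484, 1.568, 2.06]
contact_force: [-6.4, 2.8, 1.4]
grip_width: 0.0003
```

```bash
python3 f.py
```

```text
t 9.15 F along [-7.78 -7.46 -7.45 -6.67] mean -7.34 adv mm 22.95 rotvec [ 0.0023  0.0012 -0.0012]
blue [323.3 212.1] 31 dir 22.1
```

```bash
python3 - <<'E'
from h import *
s=manip.snapshot("scene")[:,:,::-1];t=manip.snapshot("top")[:,:,::-1];w=manip.snapshot("wrist")[:,:,::-1]
cv2.imwrite("pics/s3.png",s)
a=cv2.resize(s[185:285,265:365],(400,400),interpolation=3);b=cv2.resize(t[180:260,290:390],(400,320),interpolation=3);d=cv2.resize(w[190:360,230:560],(400,206),interpolation=3)
o=np.zeros((560,800,3),np.uint8);o[:400,:400]=a;o[:320,400:]=b;o[330:536,400:]=d
cv2.imwrite("pics/m3.png",o)
E
```

```text
(no output)
```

View pics/m3.png

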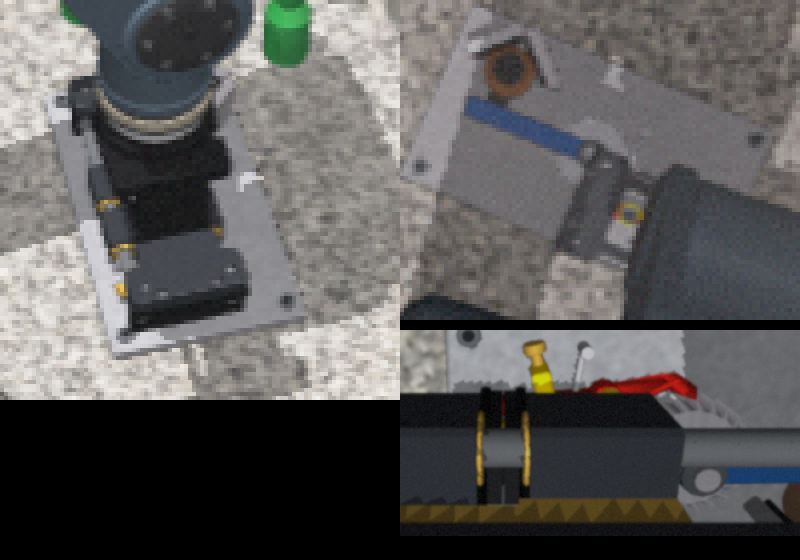

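The wrist view shows the red nose at about px (475,235), the hub at (483,314), the arm still clamped; lever and pawl visibly turned.

```bash
cat > n.py <<'E'
from h import *
def nose(save=None):
    w=manip.calibration("wrist");im=manip.snapshot("wrist");b=im[:,:,::-1]
    if save: cv2.imwrite(save,b)
    hsv=cv2.cvtColor(im,cv2.COLOR_RGB2HSV)
    m=cv2.inRange(hsv,(0,150,60),(6,255,255))|cv2.inRange(hsv,(174,150,60),(180,255,255))
    m[:200]=0;m[260:]=0;m[:,:380]=0;m[:,520:]=0
    ys,xs=np.nonzero(m); x=np.array([.912,-.41,0]);y=np.array([.41,.912,0]);hub=np.array([.5172,.0206,0])
    i=xs>=xs.max()-3; p=(xs.max(),ys[i].max())
    P=ray(w,p,.026)-hub
    k=ys.argmin();Q=ray(w,(xs[k],ys[k]),.026)-hub
    bm=cv2.inRange(hsv,(105,130,50),(125,255,255));by,bx=np.nonzero(bm)
    print("nose px",p,"clamp mm",(P@x*1e3).round(2),(P@y*1e3).round(2),"top px",xs[k],ys[k],(Q@x*1e3).round(2),"blue px",len(bx),bx.mean().round(1) if len(bx) else 0,by.mean().round(1) if len(bx) else 0, by.min() if len(by) else 0)
if __name__=="__main__": nose()
E
python3 n.py;python3 n.py
```

```text
nose px (np.int64(474), np.int64(246)) clamp mm -32.32 -0.98 top px 444 226 -44.41 blue px 961 537.9 309.5 303
nose px (np.int64(474), np.int64(246)) clamp mm -32.32 -0.98 top px 444 226 -44.41 blue px 959 538.1 309.5 303
```

Request:
apply_moves([
  [1,[0.0102,-0.0046,0.001],[-0.0015,-0.003,0]],
  [1,[0.0102,-0.0046,0.001],[-0.0015,-0.003,0]],
])

```text
clock: 9.6
tool_pos: [0.4495, -0.0496, 0.0462]
tcp_rot: [0.566, 1.568, 0.141]
contact_force: [-2.5, 2.2, -0.2]
grip_width: 0.0006
```

```bash
python3 f.py; python3 n.py
```

```text
t 9.8 F along [-4.84 -4.54 -3.96 -4.19] mean -4.38 adv mm 26.15 rotvec [ 0.0003 -0.0032 -0.0013]
blue [323.5 213.6] 24 dir 17.6
nose px (np.int64(474), np.int64(236)) clamp mm -35.03 -1.5 top px 446 217 -46.35 blue px 107 513.5 305.1 303
```

Pawl jumped clear (force dropped, arm starting to move). Ease slightly off the stop and hold.

Request:
apply_moves([
  [1,[0,0,0],[0,0,0]],
  [1,[0,0,0],[0,0,0]],
  [1,[0,0,0],[0,0,0]],
])

```text
clock: 10.15
tool_pos: [0.4499, -0.0498, 0.0462]
tcp_rot: [0.519, 1.568, 0.094]
contact_force: [-4.0, 2.1, 0.2]
grip_width: 0.0003
```

```bash
python3 f.py; python3 n.py
```

```text
t 10.35 F along [-4.53 -4.4  -5.01 -4.41] mean -4.59 adv mm 26.13 rotvec [ 0.0003 -0.0031 -0.0013]
blue [327.8 217. ] 12 dir 6.0
nose px (np.int64(474), np.int64(236)) clamp mm -35.03 -1.5 top px 446 217 -46.36 blue px 1157 580.0 255.7 227
```

Request:
apply_moves([
  [1,[-0.002,0.0009,0],[0,0,0]],
  [1,[-0.002,0.0009,0],[0,0,0]],
  [1,[-0.002,0.0009,0],[0,0,0]],
])

```text
clock: 10.7
tool_pos: [0.4496, -0.0497, 0.0462]
tcp_rot: [0.43, 1.567, 0.005]
contact_force: [-2.6, 2.3, -0.6]
grip_width: 0.0005
```

```bash
python3 f.py; python3 n.py
```

```text
t 10.9 F along [-3.65 -2.74 -3.02 -3.9 ] mean -3.33 adv mm 25.75 rotvec [ 0.0001 -0.0036 -0.0013]
blue [325.  219.4] 8 dir -3.3
nose px (np.int64(474), np.int64(237)) clamp mm -34.81 -1.41 top px 454 217 -46.73 blue px 3356 583.5 241.5 201
```

Request:
apply_moves([
  [1,[0,0,0],[0,0,0]],
  [1,[0,0,0],[0,0,0]],
  [1,[0,0,0],[0,0,0]],
  [1,[0,0,0],[0,0,0]],
  [1,[0,0,0],[0,0,0]],
  [1,[0,0,0],[0,0,0]],
  [1,[0,0,0],[0,0,0]],
  [1,[0,0,0],[0,0,0]],
  [1,[0,0,0],[0,0,0]],
  [1,[0,0,0],[0,0,0]],
  [1,[0,0,0],[0,0,0]],
  [1,[0,0,0],[0,0,0]],
])

```text
clock: 12.15
tool_pos: [0.4495, -0.0497, 0.0462]
tcp_rot: [0.437, 1.567, 0.012]
contact_force: [-2.6, 1.7, -0.8]
grip_width: 0.0006
```

```bash
python3 f.py; python3 n.py
```

```text
t 12.35 F along [-3.27 -3.   -3.41 -3.07] mean -3.19 adv mm 25.72 rotvec [ 0.0001 -0.0035 -0.0013]
blue [316.6 226.4] 9 dir -23.3
nose px (np.int64(474), np.int64(237)) clamp mm -34.82 -1.41 top px 455 217 -46.75 blue px 4645 569.5 222.4 169
```

Request:
apply_moves([
  [1,[0,0,0],[0,0,0]],
  [1,[0,0,0],[0,0,0]],
  [1,[0,0,0],[0,0,0]],
  [1,[0,0,0],[0,0,0]],
  [1,[0,0,0],[0,0,0]],
  [1,[0,0,0],[0,0,0]],
  [1,[0,0,0],[0,0,0]],
  [1,[0,0,0],[0,0,0]],
])

```text
clock: 13.2
tool_pos: [0.4495, -0.0496, 0.0462]
tcp_rot: [0.459, 1.567, 0.034]
contact_force: [-2.1, 2.1, -1.2]
grip_width: 0.0008
```

```bash
python3 f.py; python3 -c "
from n import *
nose('pics/w4.png')"
```

```text
t 13.4 F along [-3.94 -3.37 -3.17 -4.06] mean -3.64 adv mm 25.7 rotvec [ 0.0001 -0.0035 -0.0013]
blue [319.1 225.4] 17 dir -23.6
nose px (np.int64(474), np.int64(237)) clamp mm -34.82 -1.41 top px 455 217 -46.75 blue px 4641 569.7 222.3 169
```

View pics/w4.png

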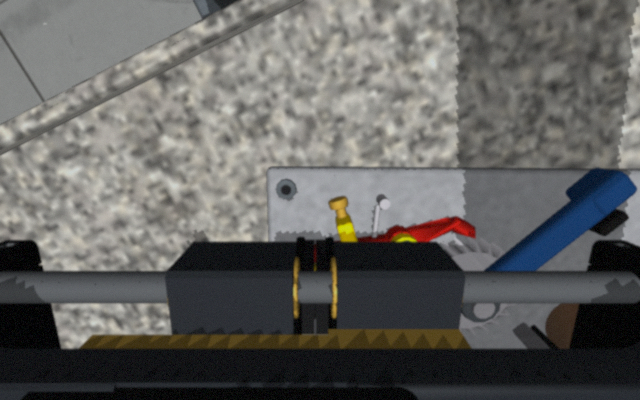

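Blue arm is now ~45° back against its end (two readings agree); nose clear. Release the lever and rise.

Request:
apply_moves([
  [1,[-0.015,0.007,0],[0,0,0]],
  [1,[-0.03,0.014,0],[0,0,0]],
  [1,[-0.05,0.0225,0],[0,0,0]],
  [1,[-0.075,0.034,0],[0,0,0]],
  [1,[-0.1,0.045,0],[0,0,0]],
  [1,[-0.12,0.054,0],[0,0,0]],
  [1,[-0.14,0.063,0],[0,0,0]],
  [1,[-0.14,0.063,0.1],[0,0,0]],
  [1,[-0.14,0.063,0.25],[0,0,0]],
  [0,[-0.14,0.063,0.4],[0,0,0]],
  [0,[-0.14,0.063,0.55],[0,0,0]],
  [-0.4,[-0.14,0.063,0.65],[0,0,0]],
  [-0.4,[-0.14,0.063,0.65],[0,0,0]],
  [-0.4,[-0.14,0.063,0.65],[0,0,0]],
])

```text
clock: 14.85
tool_pos: [0.4073, -0.0306, 0.2415]
tcp_rot: [0.34, 1.566, -0.085]
contact_force: [-0.0, -0.4, -0.6]
grip_width: 0.0326
```

```bash
python3 - <<'E'
from h import *
s=manip.observe();print(s["clock"],s["tool_pos"].round(4),s["grip_width"])
w=manip.calibration("wrist");im=manip.snapshot("wrist")[:,:,::-1];t=manip.snapshot("top")[:,:,::-1];sc=manip.snapshot("scene")[:,:,::-1]
o=np.zeros((600,800,3),np.uint8)
o[:350,:420]=cv2.resize(t[190:260,293:377],(420,350),interpolation=3)
o[:350,430:780]=cv2.resize(sc[180:285,265:370],(350,350),interpolation=3)
o[355:600,:800]=cv2.resize(im[120:320],(784,245),interpolation=3)[:,:800] if 0 else cv2.copyMakeBorder(cv2.resize(im[150:250,100:420],(784,245),interpolation=3),0,0,0,16,0)
cv2.imwrite("pics/m5.png",o)
E
```

```text
14.85 [ 0.4073 -0.0306  0.2415] 0.03257438716524294
```

View pics/m5.png

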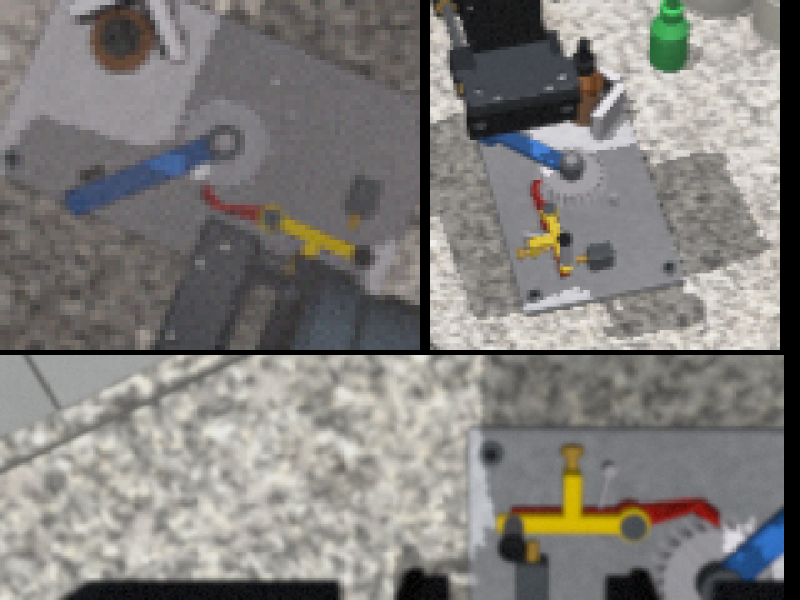

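Arm back, red pawl seated on the wheel teeth, bottle standing; teat top at top-px (317.2,197.6), scene-px (311.5,192.6).

```bash
python3 - <<'E'
from h import *
a=manip.calibration("top");b=manip.calibration("scene")
p,q=(316.8,197.2),(311.3,192.3)
print(ray(a,p,.104),ray(b,q,.106),tri(a,p,b,q))
t=cv2.imread("pics/top0.png");m=cv2.inRange(cv2.cvtColor(t,cv2.COLOR_BGR2HSV),(8,110,140),(25,255,255));m[:,:430]=0;m[:,480:]=0
cnt=max(cv2.findContours(m,0,2)[0],key=cv2.contourArea);r=cv2.minAreaRect(cnt);print(r,[ray(a,x,.006).round(4) for x in cv2.boxPoints(r)],ray(a,r[0],.006))
E
```

```text
[0.57334275 0.07787043 0.104     ] [0.57275472 0.07565977 0.106     ] [0.57376282 0.07757207 0.1037052 ]
((454.9231262207031, 215.1154022216797), (33.14362716674805, 32.75138854980469), 78.69007110595703) [array([ 0.5553, -0.2738,  0.006 ]), array([ 0.5718, -0.37  ,  0.006 ]), array([ 0.4751, -0.3847,  0.006 ]), array([ 0.4587, -0.2889,  0.006 ])] [ 0.51511843 -0.32933664  0.006     ]
```

Request:
apply_moves([
  [-0.4,[0.14,0.09,0],[0,0,0]],
  [-0.4,[0.28,0.18,0],[0,0.002,0]],
  [-0.4,[0.42,0.27,0],[0,0.002,0]],
  [-0.4,[0.556,0.359,0],[0,0.002,0]],
  [-0.4,[0.556,0.359,0],[0,0.002,0]],
  [-0.4,[0.556,0.359,-0.1],[0,0.002,0]],
  [-0.4,[0.556,0.359,-0.2],[0,0.002,0]],
  [-0.4,[0.556,0.359,-0.3],[0,0.002,0]],
  [-0.4,[0.556,0.359,-0.4],[0,0.002,0]],
  [-0.4,[0.556,0.359,-0.48],[0,0.002,0]],
  [-0.4,[0.556,0.359,-0.53],[0,0.002,0]],
  [-0.4,[0.556,0.359,-0.548],[0,0.002,0]],
  [-0.4,[0.556,0.359,-0.548],[0,0.002,0]],
  [-0.4,[0.556,0.359,-0.548],[0,0.002,0]],
])

```text
clock: 16.4
tool_pos: [0.573, 0.0772, 0.0755]
tcp_rot: [-3.119, 1.567, 2.739]
contact_force: [0.3, 0.3, 0.4]
grip_width: 0.061
```

```bash
python3 - <<'E'
from h import *
s=manip.observe();print(s["clock"],s["tool_pos"].round(4),s["grip_width"],s["contact_force"].round(1))
im=manip.snapshot("wrist")[:,:,::-1];t=manip.snapshot("top")[:,:,::-1];sc=manip.snapshot("scene")[:,:,::-1]
o=np.zeros((560,800,3),np.uint8)
o[:350,:420]=cv2.resize(t[180:250,283:367],(420,350),interpolation=3)
o[:350,430:780]=cv2.resize(sc[170:240,270:340],(350,350),interpolation=3)
o[355:555,200:520]=cv2.resize(im,(320,200))
cv2.imwrite("pics/m6.png",o)
E
```

```text
16.4 [0.573  0.0772 0.0755] 0.061021857699515736 [0.3 0.3 0.4]
```

View pics/m6.png

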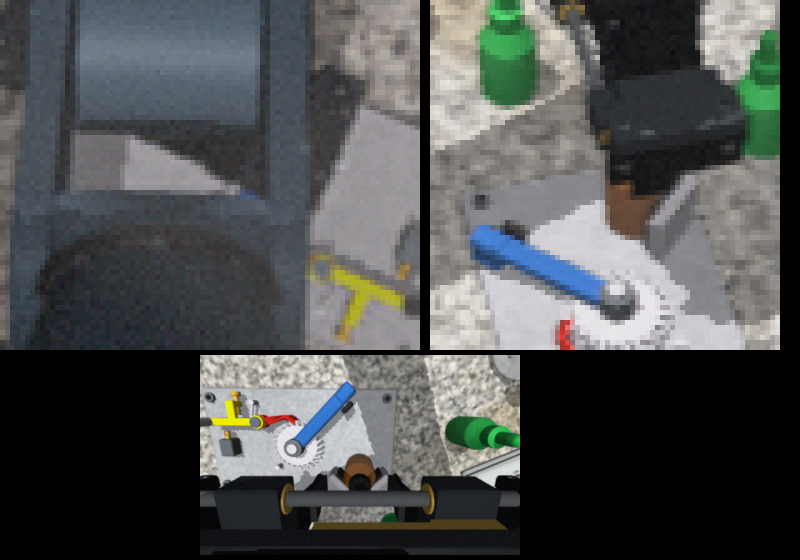

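Bottle sits midway between the open fingers, no contact. Grip gently.

Request:
apply_moves([
  [0.2,[0,0,0],[0,0,0]],
  [0.5,[0,0,0],[0,0,0]],
  [0.8,[0,0,0],[0,0,0]],
  [0.8,[0,0,0],[0,0,0]],
  [0.8,[0,0,0],[0,0,0]],
  [0.8,[0,0,0],[0,0,0]],
], squeeze=12)

```text
clock: 17.15
tool_pos: [0.5737, 0.0774, 0.0763]
tcp_rot: [2.703, 1.569, 2.278]
contact_force: [0.1, 0.9, -0.5]
grip_width: 0.0209
```

Request:
apply_moves([
  [0.8,[0,0,0.02],[0,0,0]],
  [0.8,[0,0,0.05],[0,0,0]],
  [0.8,[0,0,0.08],[0,0,0]],
  [0.8,[0,0,0.08],[0,0,0]],
  [0.8,[0,0,0.08],[0,0,0]],
])

```text
clock: 17.65
tool_pos: [0.5739, 0.0774, 0.101]
tcp_rot: [2.008, 1.569, 1.583]
contact_force: [0.5, -0.4, -0.4]
grip_width: 0.0202
```

Request:
apply_moves([
  [0.8,[0,0,0.08],[0,0,0]],
  [0.8,[0,0,0.18],[0,0,0]],
  [0.8,[0,0,0.3],[0,0,0]],
  [0.8,[0,-0.08,0.3],[0,0,0]],
  [0.8,[-0.02,-0.2,0.3],[0,0,0]],
  [0.8,[-0.05,-0.32,0.3],[0,0,0]],
  [0.8,[-0.08,-0.44,0.3],[0,0,0]],
  [0.8,[-0.11,-0.56,0.3],[0,0,0]],
  [0.8,[-0.14,-0.66,0.3],[0,0,0]],
  [0.8,[-0.14,-0.7,0.3],[0,0,0]],
  [0.8,[-0.14,-0.7,0.3],[0,0,0]],
])

```text
clock: 18.75
tool_pos: [0.5321, -0.1341, 0.1908]
tcp_rot: [1.664, 1.569, 1.236]
contact_force: [0.2, 0.3, -0.4]
grip_width: 0.0204
```

```bash
python3 - <<'E'
from h import *
s=manip.observe();print(s["clock"],s["tool_pos"].round(4),s["grip_width"],s["contact_force"].round(1))
im=manip.snapshot("wrist")[:,:,::-1];sc=manip.snapshot("scene")[:,:,::-1]
o=np.zeros((400,800,3),np.uint8)
o[:400,:400]=cv2.resize(sc[170:370,250:450],(400,400),interpolation=3)
o[:250,400:]=cv2.resize(im,(400,250))
cv2.imwrite("pics/m7.png",o)
E
```

```text
18.75 [ 0.5321 -0.1341  0.1908] 0.020363872419314314 [ 0.2  0.3 -0.4]
```

View pics/m7.png

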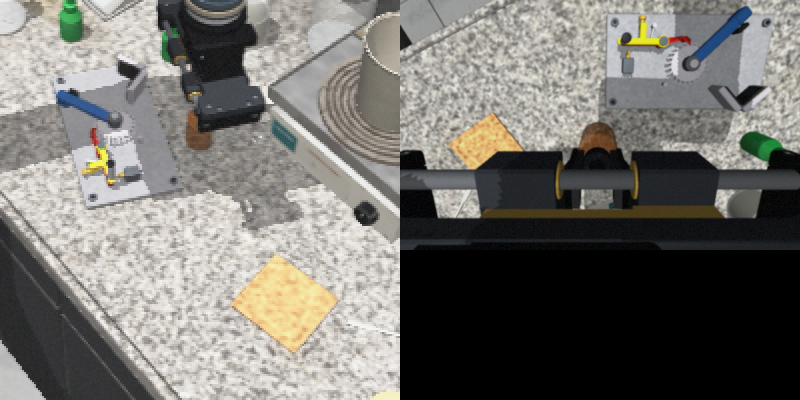

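Bottle held upright; the arm stays back. On to the mat.

Request:
apply_moves([
  [0.8,[-0.01,-0.1,0],[0,0,0]],
  [0.8,[-0.03,-0.23,0],[0,0,0]],
  [0.8,[-0.05,-0.36,0],[0,0,0]],
  [0.8,[-0.057,-0.48,0],[0,0,0]],
  [0.8,[-0.057,-0.58,0],[0,0,0]],
  [0.8,[-0.057,-0.65,0],[0,0,0]],
  [0.8,[-0.057,-0.65,-0.06],[0,0,0]],
  [0.8,[-0.057,-0.65,-0.14],[0,0,0]],
  [0.8,[-0.057,-0.65,-0.22],[0,0,0]],
  [0.8,[-0.057,-0.65,-0.29],[0,0,0]],
  [0.8,[-0.057,-0.65,-0.335],[0,0,0]],
  [0.8,[-0.057,-0.65,-0.353],[0,0,0]],
  [0.8,[-0.057,-0.65,-0.353],[0,0,0]],
])

```text
clock: 20.15
tool_pos: [0.5151, -0.326, 0.0843]
tcp_rot: [2.341, 1.567, 1.917]
contact_force: [-0.2, -0.3, -0.6]
grip_width: 0.0205
```

Request:
apply_moves([
  [0.8,[0,0,-0.007],[0,0,0]],
  [0.8,[0,0,-0.014],[0,0,0]],
  [0.8,[0,0,-0.021],[0,0,0]],
  [0.8,[0,0,-0.028],[0,0,0]],
  [0.8,[0,0,-0.033],[0,0,0]],
  [0.8,[0,0,-0.033],[0,0,0]],
  [0.8,[0,0,-0.033],[0,0,0]],
])

```text
clock: 20.85
tool_pos: [0.5151, -0.326, 0.0744]
tcp_rot: [2.342, 1.567, 1.917]
contact_force: [0.3, 0.6, -0.2]
grip_width: 0.0208
```

Contact expected at about z 0.0723; go down in 1 mm steps.

Request:
apply_moves([
  [0.8,[0,0,-0.0035],[0,0,0]],
  [0.8,[0,0,-0.0035],[0,0,0]],
])

```text
clock: 21.05
tool_pos: [0.515, -0.326, 0.0733]
tcp_rot: [2.355, 1.567, 1.931]
contact_force: [-0.4, 0.7, -1.6]
grip_width: 0.0209
```

Request:
apply_moves([
  [0.8,[0,0,-0.0035],[0,0,0]],
  [0.8,[0,0,-0.0035],[0,0,0]],
])

```text
clock: 21.25
tool_pos: [0.5151, -0.326, 0.0723]
tcp_rot: [2.329, 1.567, 1.905]
contact_force: [0.4, 0.1, 0.1]
grip_width: 0.0206
```

Request:
apply_moves([
  [0.8,[0,0,-0.0035],[0,0,0]],
  [0.8,[0,0,-0.0035],[0,0,0]],
])

```text
clock: 21.45
tool_pos: [0.5157, -0.3264, 0.0722]
tcp_rot: [1.863, 1.568, 1.439]
contact_force: [-0.9, 0.0, 4.0]
grip_width: 0.0206
```

Touched down at z 0.0722 with 4 N, as predicted. Open slowly, then rise.

Request:
apply_moves([
  [0.5,[0,0,0],[0,0,0]],
  [0.4,[0,0,0],[0,0,0]],
  [0.2,[0,0,0],[0,0,0]],
  [0,[0,0,0],[0,0,0]],
  [-0.3,[0,0,0],[0,0,0]],
  [-0.3,[0,0,0],[0,0,0]],
  [-0.3,[0,0,0.03],[0,0,0]],
  [-0.3,[0,0,0.1],[0,0,0]],
  [-0.3,[0,0,0.2],[0,0,0]],
  [-0.3,[0,0,0.35],[0,0,0]],
  [-0.3,[-0.15,0.07,0.5],[0,0,0]],
  [-0.3,[-0.2,0.2,0.55],[0,0,0]],
  [-0.3,[-0.2,0.35,0.55],[0,0,0]],
  [-0.3,[-0.2,0.5,0.55],[0,0,0]],
  [-0.3,[-0.2,0.6,0.55],[0,0,0]],
  [-0.3,[-0.2,0.6,0.55],[0,0,0]],
])

```text
clock: 23.05
tool_pos: [0.4544, -0.1424, 0.238]
tcp_rot: [2.085, 1.567, 1.665]
contact_force: [0.3, 0.0, -1.0]
grip_width: 0.0564
```

```bash
python3 - <<'E'
from h import *
s=manip.observe();print(s["clock"],s["tool_pos"].round(4),s["grip_width"],s["contact_force"].round(1))
t=manip.snapshot("top")[:,:,::-1];sc=manip.snapshot("scene")[:,:,::-1];im=manip.snapshot("wrist")[:,:,::-1]
o=np.zeros((600,800,3),np.uint8)
o[:400,:400]=cv2.resize(sc[190:350,270:430],(400,400),interpolation=3)
o[:300,400:]=cv2.resize(t[175:265,285:405],(400,300),interpolation=3)
o[300:600,400:]=cv2.resize(t[185:245,415:495],(400,300),interpolation=3)
o[405:600,:312]=cv2.resize(im,(312,195))
cv2.imwrite("pics/m8.png",o)
E
```

```text
23.05 [ 0.4544 -0.1424  0.238 ] 0.05644053502896574 [ 0.3  0.  -1. ]
```

View pics/m8.png

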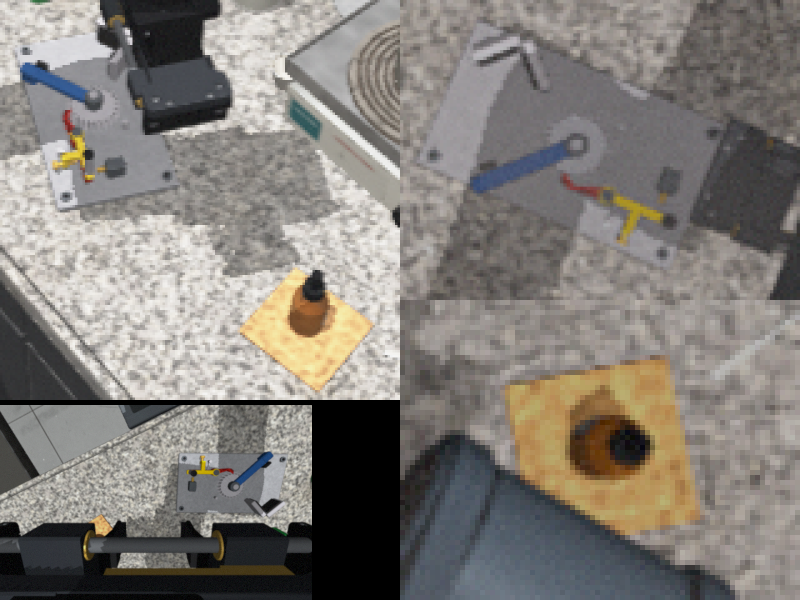

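```bash
python3 -c "
from cell import manip
print(manip.sign_off())"
```

```text
the job is handed in; nothing more can be done
None
```

The bottle is out of the clamp and standing upright near the middle of the cork mat, and I handed the job in at about 23 s; no verdict came back.

- **Freeing the arm:** I pushed the pin through about 5 mm of play. The pawl then lifted at about 5 to 7.6 N, and the force dropped when the nose cleared the wheel. The compliant arm sprang about 3 mm further as it cleared, so the pawl's tail probably touched the stop screw. The pin force then was about 4.5 N, below the 7 N limit, though the screw force itself is not measured. I eased back to about 3.3 N at the pin and held there. The blue arm swung about 45° back, and two readings a second apart agreed it had stopped.
- **Moving the bottle:** After I let the lever go, the pawl was back on the wheel. I gripped the teat at 12 N and carried the bottle over. It touched down at the predicted height with about 4 N.
- **Last checks:** The final pictures show the bottle upright and wholly on the mat, the blue arm fully back and the pawl on the wheel. The gripper was clear of everything. I checked these by eye and did not measure the wheel angle or the bottle's final offset. I also did not re-measure the bystanders at the end, but the arm never worked near them.

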